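# Load the round-tin carrier under the jig's hold-down bar

## Robot

A 7-joint arm with a two-finger parallel gripper is mounted at the origin on the work surface. World frame = base frame: x ahead of the robot, y to its left, z up, the work surface at z = 0. Lengths are in mm, angles in rad, forces in N, time in s.
With the tool pointing down it reaches from about 400 to 875 mm from the base axis. Payload 4.4 kg.
Tool frame: the origin (TCP) lies midway between the tips of the shut fingers; the grasp point (between the pads) lies 19 mm behind it (ctrl.grip_point_offset is the distance from the TCP to the grasp point, in mm); z points along the fingers, y is the line along which they close (so a half turn about z gives the same grasp; the last joint's range is limited). The gripper opens to 85 mm and grips with 20 to 120 N. Pads are 22 mm wide; open, the fingers measure 114 mm over their backs; the gripper's body (76 mm by 85 mm) begins 54 mm behind the grasp point. The pads swing forward as they close: fully open they stand 13 mm farther back than shut.
Start: joints at [1.246, 0.628, 0.038, 1.517, -0.027, 0.996, -0.02], TCP at [166.377, -628.36, 206.113] pointing down, gripper open.
Joint ranges: [-3.06, 3.06], [-0.37, 2.12], [-1.25, 1.32], [0.18, 2.47], [-1.1, 4.24], [0.23, 1.98], [-2.94, 2.94]. Speed limits (rad/s): [2.57, 2.57, 3.14, 3.14, 3.14, 3.14, 3.14].

## Interface

Orientations are given as [roll, pitch, yaw] about the fixed x, y, z axes, in that order (R = Rz(yaw) Ry(pitch) Rx(roll)).
In Python, from cell import ctrl, eyes, ticket, read_state gives the robot as it stands (ctrl), with the cameras (eyes), the readings as plain functions and the job (ticket).
- The arm moves only by the tool nudge_tcp, called after "Emit:" by a JSON object that holds its "op" and its "data", one argument or row to a line. Schema: {"type":"object","properties":{"offsets":{"type":"array","items":{"type":"object","properties":{"tx":{"type":"number"},"ty":{"type":"number"},"tz":{"type":"number"},"wx":{"type":"number"},"wy":{"type":"number"},"wz":{"type":"number"},"jaw":{"type":"number"}},"additionalProperties":false,"required":["jaw"]},"minItems":1,"maxItems":12},"only":{"type":"string"},"quiet":{"type":"boolean"},"lines":{"type":"string"}},"required":["offsets"],"additionalProperties":false}. offsets is a list of rows, 1 to 12 of them, each an object with the fields tx, ty, tz (the shift in shares of the most that a row can go, 1 being 50 mm), wx, wy, wz (a rotation vector in fractions of the full range, 1 being pi rad), jaw (the finger opening in mm); a field left out counts as zero (the opening has to be given); each row shifts and turns the commanded pose from where the row before left it, along the tool's axes as they then stand; what a row does not reach is not made up. A row lasts 1/10 s, in which the tool goes at most 50 mm and 0.15 rad, less where a joint would pass 70% of its speed; a pose out of reach is approached as far as the arm can. The fingers move at their own pace and stop on an object; the grip force is fixed at half the most. Time passes only in rows, so rows that do not move let the fingers close. The tool returns the time, the measured TCP pose, the force, the opening and the grip force at its end. only (a regular expression) keeps the lines of the reply that match it, lines (a string "A,B") keeps lines A to B, and quiet returns only ok. Input that does not fit is refused with a message, and nothing moves.
- read_state(): the state, without advancing time (a new reading comes with each control period).
- eyes.get_image(name): name is "side" or "top"; returns the picture (480x640x3 uint8, blue, green, red); there is no depth.
- eyes.calibration(name): a dict with "fx", "fy", "cx", "cy" (pixels), "k1" (the pictures are not rectified: a ray, as slopes to the right and down, at radius r is drawn at 1 + k1 r^2 times it, then the intrinsics apply), "rvec" (rotation vector, rad) and "tvec" (3), from world to camera coordinates, as OpenCV has them. Camera axes: x right, y down, z forward; pixel columns grow to the right and rows downward; lengths in mm; the calibration is good to about 2 mm. A picture is of the moment at which its call begins. calibration takes no time and is no camera call.
- ticket.finish_job(): hands the job in; it is judged then, once.
The state is a dict: "clock": time; "qpos": joint angles; "qd": joint speeds; "tau": joint torques, N m; "eef_pos": TCP position; "tool_rot": TCP orientation; "force": force on the tool from outside, world axes, zero at the start; "torque": the same for the moment, N m; "width": finger opening in mm; "gripper_force": force on a finger pad.
Only numpy, scipy, OpenCV 4.12 (cv2) and the standard library are available. Lean on these libraries where they do the work, as an engineer would, in place of code of your own. Each camera call takes 0.05 s, during which the arm holds its last target. There are 200 camera calls.

## Task

The next batch is round tins: take the carrier with the round nest by its grip block and slide it, nest first, into the channel of the jig and under the fixed bar until its front edge is up against the back stop. Let it lie flat and straight there, and leave the carrier with the square nest where it is.

Things in the scene. Friction and masses are not known exactly. Their poses are not given: they have to be found in the camera images.
- round_carrier: White plastic tin carrier: plate 130 (x) x 84 (y) x 8 mm flat on the table, with a ROUND ring nest 56 mm across at x=+35, black, top at z=18 mm. Upright grip block at x=-48, y=0: 28 (x) x 14 (y) mm, top at z=53; grasp from above, fingers closing along y. Origin: centre of the underside; +x to the nest end, z up. 0.14-0.28 kg, balanced near x=-20; slides on steel.
- square_carrier: Bystander, alike but for its nest: white plate 130 (x) x 84 (y) x 8 mm flat on the table, with a SQUARE frame nest 56 mm across at x=+35, black, top at z=18 mm. Upright grip block at x=-48, y=0: 28 (x) x 14 (y) mm, top at z=53; grasp from above, fingers closing along y. Origin: centre of the underside; +x to the nest end, z up. 0.14-0.28 kg, balanced near x=-20; slides on steel.
- jig: Dark steel jig fixed to the table, no floor. Channel along x, 104 mm wide, between side rails 12 mm high (x=-41 to +65, |y|=52 to 68); flared mouth x=-41 to -70, about 130 mm wide, sides also 12 mm high. Back stop: inner face x=+65, 22 mm high. Origin: table level, where a fully seated carrier's origin lies. +x: direction of insertion, mouth to stop, roughly away from the robot.
- bar (a point): Middle of the underside of the jig's fixed grey bar: x=-11, y=0, z=34 mm in the jig's frame, axes as the jig's. The bar is 24 mm wide (x), 136 mm long (y), 16 mm thick, top at z=50 (bolt heads to 55), on posts at y=+-60. The seated carrier's nest lies beyond it, its grip block in front, 11 mm clear of it.

How it is judged (in metres and radians):
At the end, for the whole second after the job is handed in: The round-nest carrier lies flat on the table in the jig's channel, under the bar, its front edge within 12 mm of the back stop, within 14 mm of the channel's middle and within 0.2 rad of its direction, at rest; the square-nest carrier is within 30 mm of where it started (x of round_carrier in the frame of jig between -0.012 and 0.008 m and y of round_carrier in the frame of jig between -0.014 and 0.014 m and height (world z) of round_carrier below 0.006 m and angle between the x axis of round_carrier and the x axis of jig, either way round below 0.2 rad and angle between round_carrier's own z axis and vertical below 0.08 rad and linear speed of round_carrier below 0.02 m/s and distance of square_carrier from where it was at the start of the episode below 0.03 m); the robot touches nothing.
It fails at once if the carrier with the square nest is shoved or carried away (more than 60 mm), even if put back (distance of square_carrier from where it was at the start of the episode above 0.06 m).
It also fails if it takes over 38 s, if anything falls off the work surface, if the arm or the gripper's body presses on something with over 40 N, if the wrist force passes 120 N, or if a joint passes its speed limit or range.

## Working session

There is one attempt and no reset: what is moved stays moved. The work goes in short steps, Python scripts to look and compute and a tool call to move; the robot and the scene stay as the last step left them, time stands still between calls to the robot, and variables do not carry over. Pictures are saved under pics/ and viewed, at most 10 in all, crops included, and the job is handed in when it is done.

```bash
ls; mkdir -p pics
```

Run:
```python
from cell import ctrl, eyes, ticket, read_state
import cv2
for n in("top","side"):
    cv2.imwrite(f"pics/{n}0.png",eyes.get_image(n)); print(n,eyes.calibration(n))
s=read_state(); print(s["clock"],s["eef_pos"],s["tool_rot"],s["width"])
```

```text
cell.py
pics
top {'fx': 624.5873115738408, 'fy': 624.5873115738408, 'cx': 318.1359893093581, 'cy': 240.86483437892997, 'k1': -0.1616010776629476, 'rvec': array([ 2.1627103, -2.1555385,  0.110434 ]), 'tvec': array([-40.80279342, 584.09114482, 992.73648397])}
side {'fx': 610.4656829853683, 'fy': 610.4656829853683, 'cx': 323.3698720455042, 'cy': 233.92159365734182, 'k1': 0.005015225840343147, 'rvec': array([ 2.28374309, -0.06062126,  0.05813591]), 'tvec': array([-582.34639284,   33.74111064, 1124.00179218])}
0.1 [ 166.21293794 -627.7865923   205.31562236] [-3.13996142e+00  1.53100368e-05  2.58770940e-01] 85.79589748203908
```

View pics/top0.png

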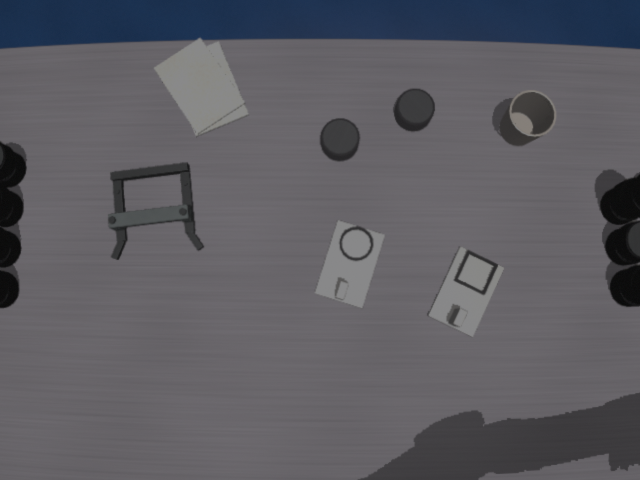

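View pics/side0.png

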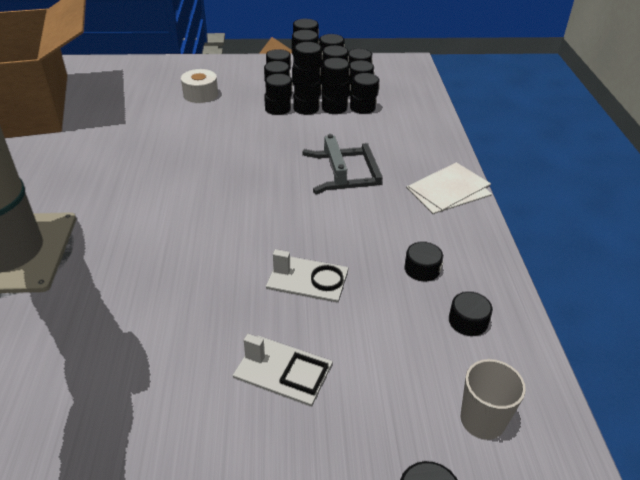

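The top view shows the round carrier at about (350,264), with its grip block at (341,289). The square one is at (466,291) and the jig at (152,205), with its stop near row 170. The side view agrees. Next I measure them.

Create h.py:
```python
import numpy as np, cv2
from cell import ctrl, eyes, ticket, read_state
def cam(n):
    c=eyes.calibration(n); K=np.array([[c["fx"],0,c["cx"]],[0,c["fy"],c["cy"]],[0,0,1.]])
    return K,np.array([c["k1"],0,0,0,0.]),cv2.Rodrigues(c["rvec"])[0],np.array(c["tvec"]),c["rvec"]
def cast(n,px,z):
    K,D,R,t,_=cam(n)
    u=cv2.undistortPoints(np.float64(px).reshape(-1,1,2),K,D)[:,0]
    d=np.c_[u,np.ones(len(u))]@R; o=-R.T@t
    return o+d*((z-o[2])/d[:,2])[:,None]
def proj(n,P):
    K,D,R,t,rv=cam(n); return cv2.projectPoints(np.float64(P).reshape(-1,3),rv,t,K,D)[0][:,0]
```

Run:
```python
from h import *
np.set_printoptions(precision=1,suppress=True)
im=cv2.imread("pics/top0.png"); g=cv2.cvtColor(im,cv2.COLOR_BGR2GRAY)
print("cam",-cam("top")[2].T@cam("top")[3], g[300,330],g[300,280])
K,D,R,t,_=cam("top")
for nm,(x0,y0,x1,y1) in dict(round=(300,205,400,320),square=(415,235,515,345)).items():
    m=np.zeros_like(g); m[y0:y1,x0:x1]=(g[y0:y1,x0:x1]>int((int(g[300,330])+int(g[300,280]))/2))*255
    c=max(cv2.findContours(m,0,1)[0],key=cv2.contourArea)[:,0]
    P=cast("top",cv2.convexHull(c)[:,0],8)[:,:2].astype(np.float32)
    r=cv2.minAreaRect(P); print(nm,r,cv2.boxPoints(r))
    # black nest
    m=np.zeros_like(g); m[y0:y1,x0:x1]=(g[y0:y1,x0:x1]<60)*255
    c=max(cv2.findContours(m,0,1)[0],key=cv2.contourArea)[:,0]
    P=cast("top",c,18)[:,:2].astype(np.float32); print(" nest",cv2.minAreaRect(P), 'circ', cv2.contourArea(P)/cv2.arcLength(P,True)**2*12.57)
cv2.imwrite("pics/jig.png",cv2.resize(im[150:270,95:215],None,fx=5,fy=5,interpolation=cv2.INTER_CUBIC)*2 if 0 else cv2.convertScaleAbs(cv2.resize(im[150:270,95:215],None,fx=5,fy=5,interpolation=cv2.INTER_CUBIC),alpha=2))
```

```text
cam [ 469.6  -49.1 1051.4] 104 103
round ((550.2891845703125, -91.64034271240234), (147.9228515625, 167.11236572265625), 0.0979142114520073) [[ 476.2   -8.2]
 [ 476.5 -175.3]
 [ 624.4 -175.1]
 [ 624.1   -8. ]]
 nest ((582.5367431640625, -101.78741455078125), (50.01350784301758, 53.61191940307617), 89.9890365600586) circ 0.008595514023001521
square ((510.5867004394531, -286.41131591796875), (170.56959533691406, 175.64825439453125), 89.425048828125) [[ 421.9 -370.8]
 [ 597.6 -372.6]
 [ 599.3 -202. ]
 [ 423.6 -200.2]]
 nest ((534.334716796875, -301.8475646972656), (55.76182556152344, 55.164669036865234), 63.97601318359375) circ 0.6978230765047168
```

View pics/jig.png

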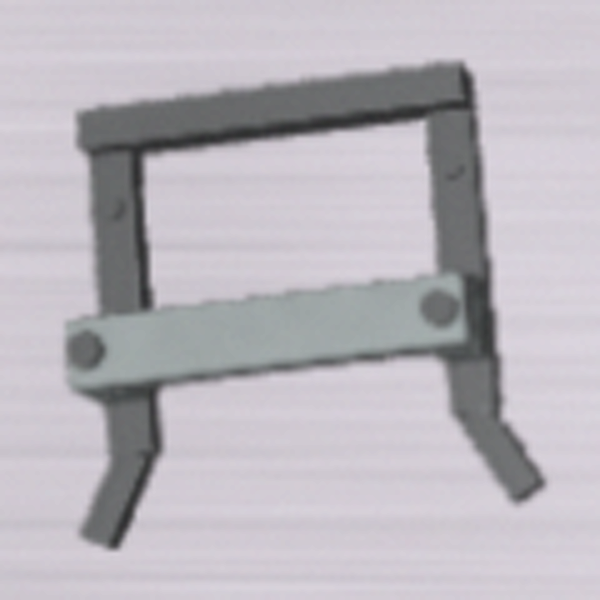

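The crop shows the bar corners at about (67,322), (460,275), (467,345) and (77,388). The stop's inner top edge runs (82,148)–(470,103). Rail inner edges run (133,155)–(143,310) and (428,112)–(440,275). My plate threshold was off, so I'll fix that and compute the jig pose.

Create meas.py:
```python
from h import *
np.set_printoptions(precision=1,suppress=True)
def plate(g,box):
    x0,y0,x1,y1=box; s=np.ascontiguousarray(g[y0:y1,x0:x1])
    T=(float(np.median(s))+np.percentile(s,99))/2
    m=((s>T)*255).astype(np.uint8)
    c=max(cv2.findContours(m,0,1)[0],key=cv2.contourArea)[:,0]+[x0,y0]
    r=cv2.minAreaRect(cast("top",c,8)[:,:2].astype(np.float32)); return T,r,cv2.boxPoints(r),c
```

Run:
```python
from meas import *
im=cv2.imread("pics/top0.png"); g=cv2.GaussianBlur(cv2.cvtColor(im,cv2.COLOR_BGR2GRAY),(3,3),0)
print(g[255:300:8,350],g[300,280])
for b in ((300,205,400,320),(415,235,515,345)): print(*plate(g,b)[:3])
f=lambda L:(np.array(L)+.5)/5-.5+[95,150]
b=cast("top",f([(67,322),(460,275),(467,345),(77,388)]),50); print("bar",b,b.mean(0)); 
print("sizes",np.linalg.norm(np.diff(b,axis=0),axis=1))
bl=cast("top",f([(85,350),(440,308)]),55); print("bolts",bl,bl.mean(0),np.linalg.norm(bl[0]-bl[1]))
s=cast("top",f([(82,148),(470,103)]),22); print("stop",s,s.mean(0),np.linalg.norm(s[0]-s[1]))
r=cast("top",f([(133,155),(143,310),(428,112),(440,275)]),12); print("rails",r)
for A in ((b[0],b[1]),(b[3],b[2]),bl,s): d=A[0]-A[1]; print("yaw",np.arctan2(-d[0],d[1]))
for i in (0,2): d=r[i]-r[i+1]; print("yaw rail",np.arctan2(d[1],d[0]))
```

```text
[122 136 136 136 136 136] 103
120.0 ((548.822509765625, -91.59838104248047), (82.61589050292969, 128.15924072265625), 72.65923309326172) [[ 475.3 -111.9]
 [ 597.7 -150.1]
 [ 622.3  -71.3]
 [ 500.   -33.1]]
120.0 ((502.55859375, -288.07598876953125), (81.84298706054688, 127.49415588378906), 64.1863784790039) [[ 427.4 -297.2]
 [ 542.1 -352.7]
 [ 577.8 -279. ]
 [ 463.  -223.5]]
bar [[626.1 309.8  50. ]
 [641.5 177.   50. ]
 [618.3 173.9  50. ]
 [604.  305.3  50. ]] [622.5 241.5  50. ]
sizes [133.7  23.4 132.1]
bolts [[616.  301.3  55. ]
 [629.8 182.1  55. ]] [622.9 241.7  55. ] 119.99060975310678
stop [[691.  317.5  22. ]
 [705.6 181.8  22. ]] [698.3 249.7  22. ] 136.43851348085968
rails [[690.5 302.5  12. ]
 [636.2 296.4  12. ]
 [704.9 198.6  12. ]
 [648.1 192.5  12. ]]
yaw 0.11533508300456383
yaw 0.10815380981764104
yaw 0.1149038230606711
yaw 0.10732089050404314
yaw rail 0.11289717971612857
yaw rail 0.10793981128181714
```

The jig's origin is at (633.7, 242.6) with yaw 0.111; bolts, bar, stop and rails all agree and the sizes match. The round carrier is at (548.8, -91.6) with yaw -0.302, and the nest position confirms it, which puts the grip block at (503.0, -77.3). I'll turn the tool by -0.561 in yaw, then translate.

Units first: shifts go in shares of 50 mm and turns go in shares of pi rad. So -39 mm is -0.78, 10 mm is 0.2, 0.14 rad / 3.1416 = 0.0446.

Emit:
{"op": "nudge_tcp", "data": {
  "offsets": [
    {"wz":0.0446,"jaw":85},
    {"wz":0.0446,"jaw":85},
    {"wz":0.0446,"jaw":85},
    {"wz":0.0446,"jaw":85},
    {"tx":0.2,"ty":-0.78,"jaw":60},
    {"tx":0.2,"ty":-0.78,"jaw":60},
    {"tx":0.2,"ty":-0.78,"jaw":60},
    {"tx":0.2,"ty":-0.78,"jaw":60},
    {"tx":0.2,"ty":-0.78,"jaw":60},
    {"tx":0.2,"ty":-0.78,"jaw":60},
    {"tx":0.2,"ty":-0.78,"jaw":60},
    {"tx":0.2,"ty":-0.78,"jaw":60}
  ]
}}

```text
clock: 1.3
eef_pos: [335.9, -352.5, 206.0]
tool_rot: [-3.141, 0.0, -0.301]
force: [0.0, -0.8, 0.7]
width: 60.1
gripper_force: 0.0
```

Emit:
{"op": "nudge_tcp", "data": {
  "offsets": [
    {"tx":0.2,"ty":-0.78,"jaw":60},
    {"tx":0.2,"ty":-0.78,"jaw":60},
    {"tx":0.2,"ty":-0.78,"jaw":60},
    {"tx":0.2,"ty":-0.78,"jaw":60},
    {"tx":0.2,"ty":-0.78,"jaw":60},
    {"tx":0.2,"ty":-0.78,"jaw":60},
    {"tx":0.2,"ty":-0.78,"jaw":60},
    {"tx":0.2,"ty":-0.78,"jaw":60},
    {"jaw":60},
    {"jaw":60}
  ]
}}

```text
clock: 2.3
eef_pos: [504.2, -79.1, 205.7]
tool_rot: [3.141, 0.001, -0.299]
force: [0.4, -0.6, -0.1]
width: 60.2
gripper_force: 0.0
```

Create go.py:
```python
import sys,numpy as np
from cell import ctrl, eyes, ticket, read_state
from scipy.spatial.transform import Rotation as R
x,y,z,yaw=map(float,sys.argv[1:5]); s=read_state(); r=R.from_euler("xyz",s["tool_rot"])
w=R.from_euler("xyz",[np.pi,0,yaw])
print(s["clock"],s["eef_pos"],s["tool_rot"],s["width"],s["force"])
print("d tool",r.inv().apply(np.array([x,y,z])-s["eef_pos"]).round(2),(r.inv()*w).as_rotvec().round(4),"d in target axes",w.inv().apply(np.array([x,y,z])-s["eef_pos"]).round(2))
```

```bash
python3 go.py 503 -77.3 21 -0.302
```

```text
2.3 [504.16884446 -79.08389327 205.70079046] [ 3.14119656e+00  9.74644531e-04 -2.98688469e-01] 60.240836299766855 [ 0.36864271 -0.64727826 -0.05131026]
d tool [ -1.46  -1.43 184.7 ] [0.0004 0.001  0.0033] d in target axes [ -1.65  -1.36 184.7 ]
```

Converted, 35 mm is 0.7, 30 mm is 0.6.

Emit:
{"op": "nudge_tcp", "data": {
  "offsets": [
    {"tx":-0.03,"ty":-0.028,"tz":0.6,"jaw":60},
    {"tz":0.7,"jaw":60},
    {"tz":0.7,"jaw":60},
    {"tz":0.7,"jaw":60},
    {"tz":0.5,"jaw":60},
    {"tz":0.3,"jaw":60},
    {"tz":0.22,"jaw":60},
    {"jaw":60},
    {"jaw":0},
    {"jaw":0},
    {"jaw":0},
    {"jaw":0}
  ]
}}

```text
clock: 3.5
eef_pos: [504.0, -78.1, 21.2]
tool_rot: [-3.141, -0.002, -0.301]
force: [-1.2, 0.1, 5.0]
width: 12.0
gripper_force: 59.2
```

Emit:
{"op": "nudge_tcp", "data": {
  "offsets": [
    {"jaw":0},
    {"jaw":0},
    {"jaw":0},
    {"jaw":0}
  ]
}}

```text
clock: 3.9
eef_pos: [504.0, -78.1, 21.2]
tool_rot: [-3.141, -0.002, -0.301]
force: [-1.5, 0.3, 5.8]
width: 11.6
gripper_force: 59.3
```

Run:
```python
from meas import *
im=eyes.get_image("top"); s=eyes.get_image("side")
cv2.imwrite("pics/g1.png",np.hstack([cv2.resize(im[190:330,270:430],None,fx=2.5,fy=2.5),cv2.resize(s[200:340,220:380],None,fx=2.5,fy=2.5)]))
```

```text
(no output)
```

View pics/g1.png

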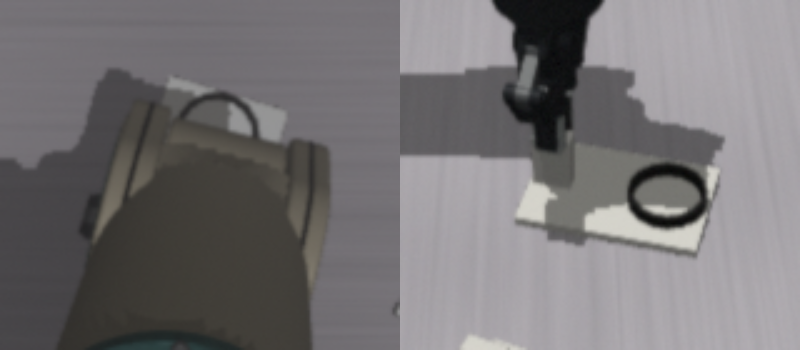

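The jaws hold the block, with the pads around its upper half; the nest at crop (668,195) still lies flat. Next I pull back clear of the jig mouth, ease the preload and turn to the jig's yaw.

Converted, -15 mm is -0.3, -10 mm is -0.2, -0.09 rad / 3.1416 = -0.0286.

Emit:
{"op": "nudge_tcp", "data": {
  "offsets": [
    {"tx":-0.1,"tz":-0.02,"jaw":0},
    {"tx":-0.3,"jaw":0},
    {"tx":-0.3,"jaw":0},
    {"tx":-0.3,"jaw":0},
    {"tx":-0.3,"jaw":0},
    {"tx":-0.2,"jaw":0},
    {"wz":-0.0255,"jaw":0},
    {"wz":-0.0255,"jaw":0},
    {"wz":-0.0255,"jaw":0},
    {"wz":-0.0255,"jaw":0},
    {"wz":-0.0286,"jaw":0},
    {"jaw":0}
  ]
}}

```text
clock: 5.2
eef_pos: [432.7, -56.0, 21.5]
tool_rot: [-3.141, 0.002, 0.109]
force: [-0.7, -0.7, -1.7]
width: 11.6
gripper_force: 58.8
```

```bash
python3 go.py 428 219.7 22 0.111
```

```text
5.2 [432.73889969 -56.00819251  21.51228318] [-3.14073404e+00  1.59020140e-03  1.09367278e-01] 11.64427207735102 [-0.66252554 -0.67944283 -1.70582142]
d tool [  25.38 -274.58   -0.29] [-0.0009  0.0016 -0.0016] d in target axes [  25.83 -274.54   -0.49]
```

Converted, -27 mm is -0.54, -16.5 mm is -0.33, -0.002 rad / 3.1416 = -0.0006.

Emit:
{"op": "nudge_tcp", "data": {
  "offsets": [
    {"tx":0.04,"ty":-0.3,"jaw":0},
    {"tx":0.05,"ty":-0.54,"jaw":0},
    {"tx":0.05,"ty":-0.54,"jaw":0},
    {"tx":0.05,"ty":-0.54,"jaw":0},
    {"tx":0.05,"ty":-0.54,"jaw":0},
    {"tx":0.05,"ty":-0.54,"jaw":0},
    {"tx":0.05,"ty":-0.54,"jaw":0},
    {"tx":0.05,"ty":-0.54,"jaw":0},
    {"tx":0.05,"ty":-0.54,"jaw":0},
    {"tx":0.05,"ty":-0.54,"jaw":0},
    {"tx":0.03,"ty":-0.33,"jaw":0},
    {"wz":-0.0006,"jaw":0}
  ]
}}

```text
clock: 6.4
eef_pos: [428.4, 222.7, 21.4]
tool_rot: [-3.139, 0.001, 0.114]
force: [-0.2, 0.4, -1.2]
width: 11.8
gripper_force: 58.8
```

Emit:
{"op": "nudge_tcp", "data": {
  "offsets": [
    {"jaw":0}
  ]
}}

```text
clock: 6.5
eef_pos: [428.7, 219.2, 21.5]
tool_rot: [-3.141, 0.002, 0.11]
force: [-0.7, -0.5, -1.1]
width: 11.8
gripper_force: 58.8
```

```bash
python3 go.py 428 219.7 22 0.111
```

Run:
```python
from meas import *
im=eyes.get_image("top"); s=eyes.get_image("side")
cv2.imwrite("pics/g2.png",np.hstack([cv2.resize(im[150:350,60:220],None,fx=2.5,fy=2.5),cv2.resize(s[100:300,230:390],None,fx=2.5,fy=2.5)]))
cv2.imwrite("pics/top2.png",im);cv2.imwrite("pics/side2.png",s)
```

```text
6.5 [428.66599559 219.16455438  21.5229479 ] [-3.14128411e+00  1.73975552e-03  1.10490466e-01] 11.785719575116323 [-0.74577678 -0.53070885 -1.13331266]
d tool [-0.6  -0.61 -0.48] [-0.0003  0.0017 -0.0005] d in target axes [-0.6  -0.61 -0.48]
```

View pics/g2.png

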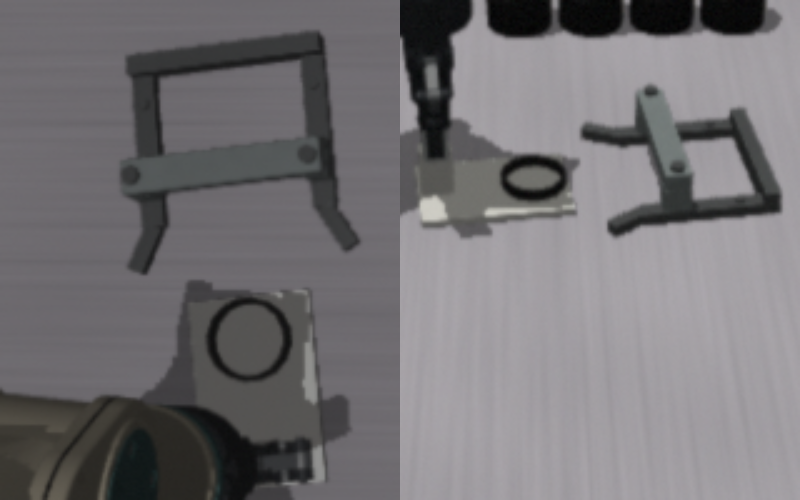

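The carrier sits flat in front of the mouth; the ring is at crop (250,339) and the front-right corner at (310,289). I'll check its position and yaw.

Run:
```python
from meas import *
f=lambda L:(np.array(L)+.5)/2.5-.5+[60,150]
print("nest c",cast("top",f([(250,339),(208,339),(292,339)]),18))
c=cast("top",f([(190,300),(310,289),(326,480)]),8); print(c)
d=c[1]-c[2]; print("len",np.linalg.norm(d),np.arctan2(d[1],d[0])); d=c[0]-c[1]; print(np.linalg.norm(d),np.arctan2(-d[0],d[1]))
n=cast("top",f([(250,339)]),18)[0,:2]-[633.7,242.6]
co,si=np.cos(.111),np.sin(.111); print("nest in jig",n@[co,si],n@[-si,co])
m=c[:2].mean(0)[:2]-[633.7,242.6]; print("front in jig",m@[co,si],m@[-si,co])
fs=lambda L:(np.array(L)+.5)/2.5-.5+[230,100]
print("side nest",cast("side",fs([(534,177)]),18),"side bolts",cast("side",fs([(651,91),(678,166)]),55))
```

```text
nest c [[510.2 226.4  18. ]
 [509.9 255.3  18. ]
 [510.5 197.7  18. ]]
[[536.7 271.7   8. ]
 [544.8 188.5   8. ]
 [416.6 174.9   8. ]]
len 128.86008187028384 0.10548741344714788
83.57943042493955 0.09642026121804205
nest in jig -124.50930390254554 -2.447516157864701
front in jig -93.75084489754948 -2.1383208464679235
side nest [[856.8 208.5  18. ]] side bolts [[973.5 285.2  55. ]
 [964.4 168.   55. ]]
```

The carrier is at jig x ≈ -159.5, y ≈ -2.2, and is straight to within 0.01 rad. I insert it with a 2 mm sideways correction, stopping a little short of the stop to check.

Converted, 15 mm is 0.3, 12 mm is 0.24, -0.005 rad / 3.1416 = -0.0016.

Emit:
{"op": "nudge_tcp", "data": {
  "offsets": [
    {"tx":0.1,"ty":-0.04,"jaw":0},
    {"tx":0.24,"jaw":0},
    {"tx":0.3,"wz":-0.0016,"jaw":0},
    {"tx":0.3,"jaw":0},
    {"tx":0.3,"jaw":0},
    {"tx":0.3,"jaw":0},
    {"tx":0.3,"jaw":0},
    {"tx":0.3,"jaw":0},
    {"tx":0.3,"jaw":0},
    {"tx":0.2,"jaw":0},
    {"jaw":0}
  ]
}}

```text
clock: 7.7
eef_pos: [562.3, 236.0, 21.3]
tool_rot: [-3.141, -0.001, 0.115]
force: [-0.1, -0.3, 0.9]
width: 11.8
gripper_force: 59.1
```

Emit:
{"op": "nudge_tcp", "data": {
  "offsets": [
    {"tx":0.16,"jaw":0},
    {"tx":0.12,"jaw":0},
    {"tx":0.1,"jaw":0},
    {"tx":0.08,"jaw":0},
    {"jaw":0}
  ]
}}

```text
clock: 8.2
eef_pos: [583.6, 239.4, 21.3]
tool_rot: [-3.141, 0.0, 0.116]
force: [0.8, 0.4, 1.0]
width: 11.7
gripper_force: 59.1
```

```bash
python3 go.py 587.2 237.4 22 0.111
```

```text
8.2 [583.589302   239.35733443  21.31109296] [-3.14086784e+00  3.17804521e-04  1.15838556e-01] 11.652166401479343 [0.76922117 0.37226664 1.00258304]
d tool [ 3.36  2.36 -0.69] [-0.0007  0.0003  0.0048] d in target axes [ 3.37  2.35 -0.69]
```

Nudging on in 1.5 mm steps, watching the force for contact with the stop.

Converted, 1.5 mm is 0.03.

Emit:
{"op": "nudge_tcp", "data": {
  "offsets": [
    {"tx":0.03,"jaw":0},
    {"tx":0.03,"jaw":0},
    {"jaw":0}
  ]
}}

```text
clock: 8.5
eef_pos: [585.6, 239.7, 21.3]
tool_rot: [-3.141, 0.002, 0.116]
force: [-2.5, -0.1, 3.0]
width: 11.9
gripper_force: 59.4
```

Emit:
{"op": "nudge_tcp", "data": {
  "offsets": [
    {"tx":0.02,"jaw":0},
    {"jaw":0}
  ]
}}

```text
clock: 8.7
eef_pos: [586.6, 239.8, 21.3]
tool_rot: [-3.141, 0.002, 0.116]
force: [-2.7, -0.3, 3.4]
width: 11.6
gripper_force: 59.5
```

Run:
```python
from meas import *
im=eyes.get_image("top"); s=eyes.get_image("side")
cv2.imwrite("pics/g3.png",cv2.convertScaleAbs(np.hstack([cv2.resize(im[150:270,95:215],None,fx=3.3,fy=3.3),cv2.resize(s[115:235,275:395],None,fx=3.3,fy=3.3)]),alpha=1.6))
```

```text
(no output)
```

View pics/g3.png

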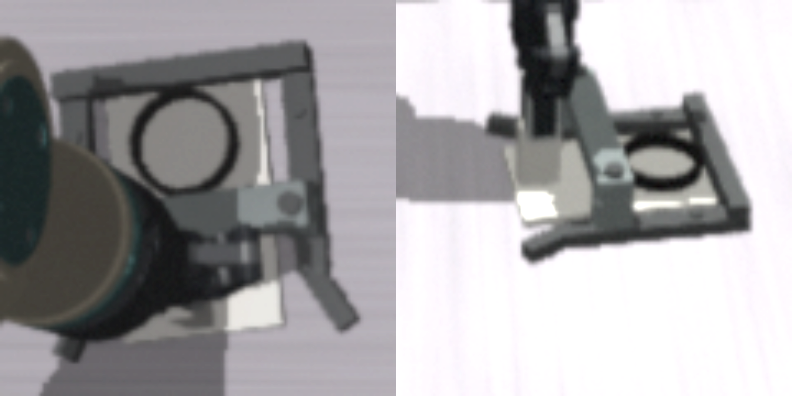

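The front edge is at the stop, with the ring at crop (184,141), the plate under the bar and about centred. Contact force is light. I release, rise and look again.

Converted, -35 mm is -0.7, -25 mm is -0.5.

Emit:
{"op": "nudge_tcp", "data": {
  "offsets": [
    {"jaw":40},
    {"jaw":40},
    {"jaw":40},
    {"jaw":40},
    {"tz":-0.16,"jaw":40},
    {"tz":-0.4,"jaw":40},
    {"tz":-0.7,"jaw":40},
    {"tz":-0.7,"jaw":40},
    {"tz":-0.7,"jaw":40},
    {"tx":-0.5,"tz":-0.5,"jaw":40}
  ]
}}

```text
clock: 9.8
eef_pos: [565.9, 236.6, 182.6]
tool_rot: [-3.141, -0.006, 0.115]
force: [-0.7, 0.1, -0.1]
width: 40.3
gripper_force: 0.0
```

Emit:
{"op": "nudge_tcp", "data": {
  "offsets": [
    {"ty":0.8,"tz":-0.2,"jaw":40},
    {"ty":0.8,"tz":-0.2,"jaw":40},
    {"ty":0.8,"jaw":40},
    {"ty":0.8,"jaw":40},
    {"ty":0.8,"jaw":40},
    {"ty":0.8,"jaw":40},
    {"jaw":40},
    {"jaw":40}
  ]
}}

```text
clock: 10.6
eef_pos: [590.0, -3.1, 199.7]
tool_rot: [-3.141, 0.001, 0.113]
force: [0.0, 1.0, -0.0]
width: 39.9
gripper_force: 0.0
```

Run:
```python
from meas import *
im=eyes.get_image("top"); s=eyes.get_image("side")
f=lambda a,n,x,y:cv2.resize(a[y:y+n,x:x+n],(400,400),interpolation=cv2.INTER_CUBIC)
cv2.imwrite("pics/g4.png",cv2.convertScaleAbs(np.hstack([f(im,120,95,150),f(s,120,275,115)]),alpha=1.6))
cv2.imwrite("pics/top4.png",im)
g=cv2.GaussianBlur(cv2.cvtColor(im,cv2.COLOR_BGR2GRAY),(3,3),0)
print("square",plate(g,(415,235,515,345))[1])
```

```text
square ((502.8631896972656, -288.23974609375), (81.83893585205078, 128.1962890625), 64.16883850097656)
```

View pics/g4.png

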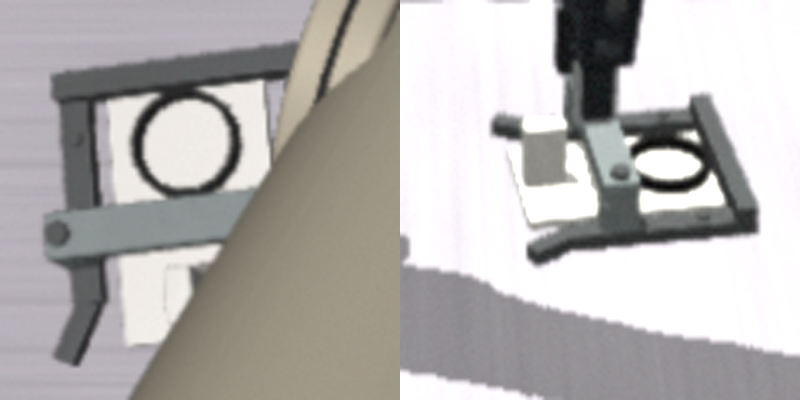

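The arm is clear. The ring spans crop x 132–241 and y 88–198, the plate's left edge runs (107,100)–(127,345), and the carrier looks flat in the side view. Final numeric check:

Run:
```python
from meas import *
f=lambda L:(np.array(L)+.5)/(10/3)-.5+[95,150]
co,si=np.cos(.111),np.sin(.111); J=lambda p:(p[:,:2]-[633.7,242.6])@np.array([[co,-si],[si,co]])
print("nest",J(cast("top",f([(186.5,143)]),18)),"left edge",J(cast("top",f([(107,100),(127,345)]),8)),"right",J(cast("top",f([(264,85),(271,160)]),8)))
```

```text
nest [[34.7  1.1]] left edge [[ 64.6  44.5]
 [-64.4  42.6]] right [[ 62.6 -39.2]
 [ 22.9 -40. ]]
```

The carrier is at jig x ≈ -0.3 mm, y ≈ 1–2 mm, with a yaw error of about 0.015 rad. The square carrier hasn't moved.

```bash
python3 -c "
from cell import ctrl, eyes, ticket, read_state
print(ticket.finish_job())"
```

```text
the job is handed in; nothing more can be done
None
```

The round-nest carrier is seated flat in the jig, measured within about 1 mm of the back stop, 2 mm of the channel's middle and 0.02 rad of its direction; the square-nest carrier has not moved, and the job was handed in at about 11 s (no verdict was returned).

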